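# Hang the lower tray on the two-tier desk organiser

### The arm

A 7-joint arm with a two-finger parallel gripper is mounted at the origin on a cart in front of the work surface, level with it; the furniture and walls round the work are solid. World frame = base frame: x ahead of the robot, y to its left, z up, the work surface at z = 0. Lengths are in m, angles in rad, forces in N, time in s.
With the tool pointing down it reaches from about 0.35 to 0.9 m from the base axis. Payload 8.1 kg.
Tool frame: the origin (TCP) lies on the centre line of the jaws, within the pads' length; the fingertips stand arm.tip_extent ahead of it and the grasp point (between the pads) lies 3 mm ahead of it (arm.tip_extent is the distance from the TCP to the fingertips, in m); y points along the fingers, z is the direction in which the jaws open and shut, and the axes are right-handed (so a half turn about y gives the same grasp; the last joint's range is limited). The gripper opens to 92 mm and grips with 3 to 60 N. Pads are 19 mm wide; open, the fingers measure 130 mm over their backs; the gripper's body (75 mm by 190 mm) begins 47 mm behind the grasp point.
Start: joints at [-1.362, 0.434, 0.025, 1.573, -0.012, 1.134, -0.075], TCP at [0.192, 0.595, 0.249] pointing down, gripper open.
Joint ranges: [-2.62, 2.62], [-0.44, 2.09], [-1.27, 1.32], [0.08, 2.57], [-1.32, 4.46], [0.12, 2], [-2.74, 2.74]. Speed limits (rad/s): [2.22, 2.22, 3.01, 3.01, 3.14, 3.14, 3.14].

### API

Orientations are given as a rotation vector (axis times angle).
In Python, from cell import observe, get_image, sign_off, boxes_of, place_of, arm gives the robot as it stands.
- The arm moves only by the tool arm_command, never from a script. Its argument "plan" is a list of rows, each a list of 2 entries, a list of its own where there are three numbers: the shift along the tool's x, y, z in m, then the turn, a rotation vector about the tool's x, y, z in degrees. In form: [[[tx, ty, tz], [ax, ay, az]], ...]. A call has 1 to 5 rows; each row is the pose to reach, as a shift and turn from the pose commanded when the call began, along the tool's axes at that moment; what a row does not reach only later rows make up. A row lasts 1/10 s, in which the tool goes at most 50 mm and 8.59 degrees, less where a joint would pass 70% of its speed; a pose out of reach is approached as far as the arm can. A call with a gripper value outside its range is refused whole. "fingers" is the closure, from -1 (fully open) to 1 (shut), set as the call begins (left out, the last holds). The fingers move at their own pace and stop on an object; "squeeze" is the grip in N (left out, the last holds). Time passes only in rows, so rows that repeat a pose let the fingers close. It gives the time, the measured TCP pose, the force and the opening at its end, in the units of the state.
- observe(): the state, without advancing time (a new reading comes with each control period).
- get_image(name): name is "scene" or "top"; returns a dict with "color" (420x560x3 uint8, red, green, blue), "camera_matrix" (3x3 intrinsics, pixels), "distortion" ([k1, k2, p1, p2, k3] as OpenCV has them; the pictures are not rectified), "world_to_cam" (4x4, takes a point from world to camera coordinates). Camera axes: x right, y up, looking along -z (the intrinsics and any distortion apply to the point x, -y, -z); pixel columns grow to the right and rows downward; lengths in m; the calibration is good to about 2 mm. A picture is of the moment at which its call begins. There is no depth.
- sign_off(): hands the job in, once; it reports no verdict.
Trained networks look in a picture, given as the dict that the camera call returned (one of the last four; its "shot" number tells which), for a name from the list of things; names that differ only in an ending like _2 or _b are one class to them, and where a whole thing is asked for, a point or a joint stands for the part that bears it (a point fixed in the world has none). Each returns a list of dicts, best first, with "confidence" (0 to 1); they miss things now and then, are a little off and sometimes report something else, mostly with a low value. They report only what shows in the picture. A call takes as long as a camera call. They do not tell look-alikes from the thing itself.
- boxes_of(picture, thing): "point" ([column, row] in pixels, amid what is visible of it).
- place_of(picture, thing): "point" ([column, row] in pixels: a listed point, or the origin of a listed thing).
The state is a dict: "clock": time; "joints": joint angles; "dq": joint speeds; "joint_efforts": joint torques, N m; "position": TCP position; "ee_rot": TCP orientation; "force": force on the tool from outside, world axes, zero at the start; "ft_torque": the same for the moment, N m; "width": opening from 0.0 (shut) to 1.0 (fully open).
Only numpy, scipy, OpenCV 4.12 (cv2) and the standard library are available. Lean on these libraries where they do the work, as an engineer would, in place of code of your own. Each camera call takes 0.05 s, during which the arm holds its last target.

### The job

The desk organiser's upper pocket already hangs on its stand. Take the small wooden tray that has a wire hook and hang it by that hook from the wire loop under the pocket, so that it hangs free and level below the pocket, then let go of it and leave everything hanging at rest. Leave the plain tray, the one without a hook, where it lies.

Things in the scene. Friction and masses are not known exactly. Their poses are not given: they have to be found in the camera images.
- hook_tray: Loose wooden tray with a wire hook, 0.1 kg, on the desk pad left of the stand. Origin: underside, straight below the hook, where it also balances; z up, x from its grip to its rear, within 0.25 rad of world x. Tray x -75 to 55, y -32 to 32 mm, walls 22 high, solid rear block 28 high. At the front an upright wooden grip, 12 mm thick (y), x -100 to -64, z 15 to 64 mm.
- hook_seat (a point): In hook_tray's hook, (0, 0, 85 mm) in its frame: the loop's bottom wire has its centre here once the hook rests on it. Hook: two 5 mm wires at y -13 and 13 mm, joined at the tip; stems at x -17, top at z 94, tip coming down at x 19, lowest point z 62 mm; it opens downwards, mouth 30 mm clear in x.
- tray_grip (a point): Middle of hook_tray's upright grip, (-82, 0, 53 mm) in its frame, 11 mm below the grip's top. Pinch the 12 mm thickness (along the tray's y) here from above.
- card_pocket: Upper tier, loose, 0.16 kg: wooden pocket 38 x 80 x 40 mm (x, y, z) with note cards, hung by two wire hooks on the stand's cross bar; it can swing a little. Origin: centre of the pocket's underside, 185 mm above the stand's; z up, x away from the robot, y along the bar.
- loop_bar (a point): Middle of the bottom wire (6 mm thick, along y) of the rigid wire loop under card_pocket, (0, 0, -70 mm) in its frame. Side wires at y -34 and 34 mm; opening 62 mm wide, 67 mm high up to the pocket. The hook goes in from the robot's side (-x), above this wire, and is lowered onto it.
- stand: Fixed stand. Origin: centre of its underside, on the pad (z = 4 mm), below the cross bar; axes as the pocket's, within 0.15 rad of the world's. 10 mm posts at y -85 and 85 mm, 298 mm high with knobs; 8 mm cross bar, centre z 280 mm; feet at the posts x -65 to 65 mm, 12 high, tie bar at x 55, 10 high. A hung tray's underside is 30 mm above the pad.
- plain_tray: Loose tray like hook_tray, same frame and same grip, but without the hook: leave it. It lies beside hook_tray; which of the two is nearer the stand varies.
Things that resemble listed ones, but are neither listed nor needed, are in the scene too. What is shaped like the hook_tray but blue is not meant.

How it is judged:
By the outcome, as a careful person would: the job done as asked, in the order asked, and still so for the second after the job is handed in, with the robot touching nothing.
It also fails if it takes over 48 s, if anything falls off the work surface, if the arm or the gripper's body presses on something with over 40 N, if the wrist force passes 120 N, or if a joint passes its speed limit or range.

## Working session

There is one attempt and no reset: what is moved stays moved. The work goes in short steps, Python scripts to look and compute and a tool call to move; the robot and the scene stay as the last step left them, time stands still between calls to the robot, and variables do not carry over. Pictures are saved under pics/ and viewed, and the job is handed in when it is done.

Besides the shell and the picture viewer there is one more tool, called after ">>>" as name([rows], argument=value, ...), one row to a line, values as JSON. arm_command: Moves the arm, as the interface text tells. Its arguments: {"type":"object","properties":{"plan":{"type":"array","items":{"type":"array"}},"fingers":{"type":"number"},"squeeze":{"type":"number"}},"required":["plan"]}

```bash
ls; mkdir -p pics; python3 - <<'E'
from cell import observe, get_image, arm, boxes_of, place_of
import cv2, numpy as np
s=observe(); print({k:np.round(v,3) for k,v in s.items()})
print([a for a in dir(arm) if a[0]!='_'], arm.tip_extent)
for n in ("scene","top"):
    p=get_image(n); cv2.imwrite(f"pics/{n}0.png",p["color"][:,:,::-1])
    np.savez(f"{n}0.npz",**{k:np.array(v) for k,v in p.items()})
    print(n,np.round(p["camera_matrix"],1).tolist(),np.round(p["distortion"],3),np.round(p["world_to_cam"],3).tolist())
    for t in ("hook_tray","hook_seat","tray_grip","card_pocket","loop_bar","stand","plain_tray"):
        print(t,[(np.round(d["point"],1).tolist(),round(d["confidence"],2)) for d in place_of(p,t)])
print(observe()["clock"])
E
```

```text
pics
{'clock': np.float64(0.0), 'joints': array([-1.362,  0.435,  0.025,  1.574, -0.012,  1.134, -0.075]), 'dq': array([ 0.001,  0.001, -0.002, -0.   , -0.002,  0.   , -0.002]), 'joint_efforts': array([ 1.0000e-03, -6.6786e+01,  9.8600e-01, -3.1446e+01, -6.0000e-02,
        4.3000e-02,  0.0000e+00]), 'position': array([0.192, 0.594, 0.248]), 'ee_rot': array([-1.559,  0.245, -0.245]), 'force': array([0.334, 0.   , 0.585]), 'ft_torque': array([ 0.029, -0.034,  0.034]), 'width': np.float64(0.998)}
['PlanningError', 'tip_extent'] 0.022
scene [[537.2, 0.0, 273.8], [0.0, 537.2, 206.0], [0.0, 0.0, 1.0]] [-0.005  0.     0.     0.     0.   ] [[0.876, -0.482, -0.026, -0.324], [0.223, 0.356, 0.907, -0.291], [-0.428, -0.801, 0.419, -1.021], [0.0, 0.0, 0.0, 1.0]]
hook_tray [([179.4, 233.7], 0.83), ([300.4, 213.5], 0.81)]
hook_seat [([301.3, 186.3], 0.64)]
tray_grip [([202.2, 219.3], 0.94)]
card_pocket [([389.3, 195.6], 0.7)]
loop_bar [([384.4, 228.6], 0.89)]
stand [([388.4, 273.2], 0.83)]
plain_tray [([339.6, 231.4], 0.9), ([388.3, 198.5], 0.58)]
top [[423.1, 0.0, 287.1], [0.0, 423.1, 205.9], [0.0, 0.0, 1.0]] [-0.025  0.     0.     0.     0.   ] [[-0.023, -1.0, -0.016, 0.201], [0.982, -0.026, 0.185, -0.507], [-0.185, -0.011, 0.983, -1.048], [0.0, 0.0, 0.0, 1.0]]
hook_tray [([199.7, 290.8], 0.84), ([236.1, 163.1], 0.63)]
hook_seat [([230.4, 155.5], 0.83), ([190.6, 293.6], 0.76)]
tray_grip [([228.2, 186.2], 0.65)]
card_pocket [([379.2, 131.2], 0.67)]
loop_bar [([371.5, 140.9], 0.97)]
stand []
plain_tray [([287.8, 152.9], 0.83)]
0.8
```

View pics/scene0.png

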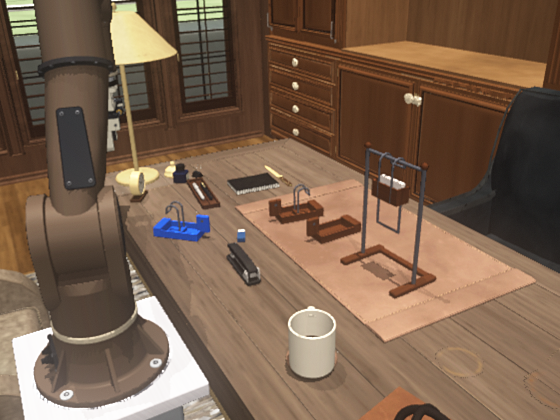

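View pics/top0.png

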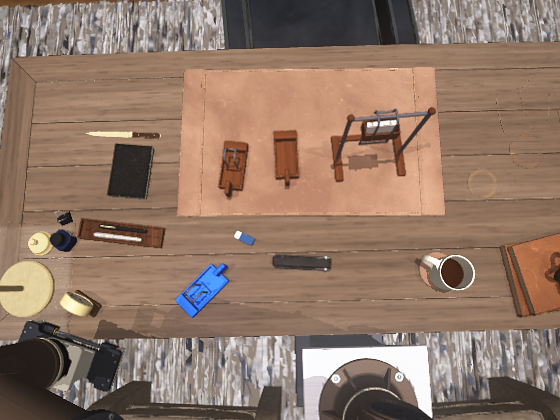

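The scene view shows the wooden hook tray near (297,208), the plain tray near (335,229), the blue look-alike at (181,228) and the stand with its pocket at (390,190). In the top view these are at (234,165), (286,157), (204,290) and (380,130).

Things that could be taken for the target: the wooden hook tray (234,165), the blue tray (204,290) and the hookless plain tray (286,157). I choose (234,165). Next I'll check it in a crop.

```bash
cat > h.py <<'E'
import numpy as np, cv2
from scipy.optimize import least_squares
def load(n): return dict(np.load(n))
def proj(p,X):
    X=np.atleast_2d(X); T=p["world_to_cam"]; c=X@T[:3,:3].T+T[:3,3]
    c=c*[1,-1,-1]
    return cv2.projectPoints(c.reshape(-1,1,3),np.zeros(3),np.zeros(3),p["camera_matrix"],p["distortion"])[0].reshape(-1,2)
def ray(p,uv):
    q=cv2.undistortPoints(np.array(uv,float).reshape(-1,1,2),p["camera_matrix"],p["distortion"]).reshape(2)
    R=p["world_to_cam"][:3,:3];t=p["world_to_cam"][:3,3]
    return -R.T@t, R.T@np.array([q[0],-q[1],-1])
def atz(p,uv,z):
    o,d=ray(p,uv); return o+d*(z-o[2])/d[2]
def tri(obs):
    A=0;b=0
    for p,uv in obs:
        o,d=ray(p,uv); d=d/np.linalg.norm(d); M=np.eye(3)-np.outer(d,d); A=A+M;b=b+M@o
    X=np.linalg.solve(A,b); return X,[proj(p,X)[0]-uv for p,uv in obs]
def yawT(x,y,z,a):
    c,s=np.cos(a),np.sin(a); T=np.eye(4);T[:3,:3]=[[c,-s,0],[s,c,0],[0,0,1]];T[:3,3]=x,y,z;return T
def tf(T,P): return np.atleast_2d(P)@T[:3,:3].T+T[:3,3]
E
python3 - <<'E'
from h import *
S,T=load("scene0.npz"),load("top0.npz")
print("loop",tri([(S,[384.4,228.6]),(T,[371.5,140.9])]))
print("pocket",tri([(S,[389.3,195.6]),(T,[379.2,131.2])]))
print("seat",tri([(S,[301.3,186.3]),(T,[230.4,155.5])]))
print("tray",tri([(S,[300.4,213.5]),(T,[236.1,163.1])]), atz(T,[236.1,163.1],.004))
print("grip",atz(T,[228.2,186.2],.057))
print("stand",atz(S,[388.4,273.2],.004))
def crop(p,u0,v0,w,h,k,n):
    c=p["color"][v0:v0+h,u0:u0+w,::-1]; cv2.imwrite(n,cv2.resize(c,None,fx=k,fy=k,interpolation=cv2.INTER_CUBIC))
crop(T,210,130,100,75,8,"pics/ct.png"); crop(S,255,170,120,85,6,"pics/cs.png")
crop(T,320,95,130,95,6,"pics/cst.png"); crop(S,335,135,110,165,3.6,"pics/css.png")
E
```

```text
loop (array([ 0.6550684 , -0.02501655,  0.11360434]), [array([ 1.93923138, -0.70917113]), array([-0.88029852,  1.69389874])])
pocket (array([ 0.65330941, -0.02978407,  0.19690436]), [array([ 0.11786575, -0.04643475]), array([-0.05893589,  0.10797387])])
seat (array([0.63960048, 0.32823343, 0.09485047]), [array([-0.85264309,  0.21168836]), array([ 0.38654931, -0.89417568])])
tray (array([0.63998305, 0.32659241, 0.0113331 ]), [array([ 0.61435869, -0.14897328]), array([-0.25943046,  0.61353189])]) [0.64389999 0.32686275 0.004     ]
grip [0.56624511 0.34039812 0.057     ]
stand [ 0.65241234 -0.04611936  0.004     ]
```

View pics/ct.png

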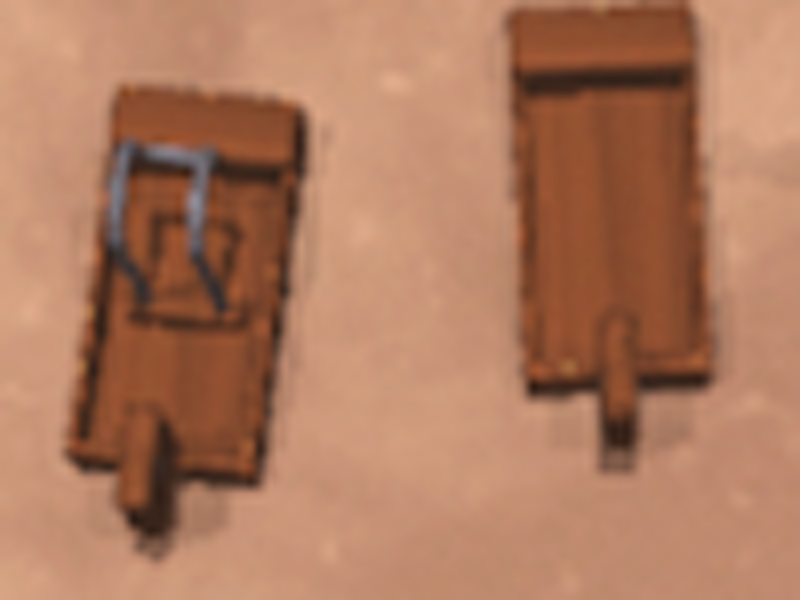

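View pics/cs.png

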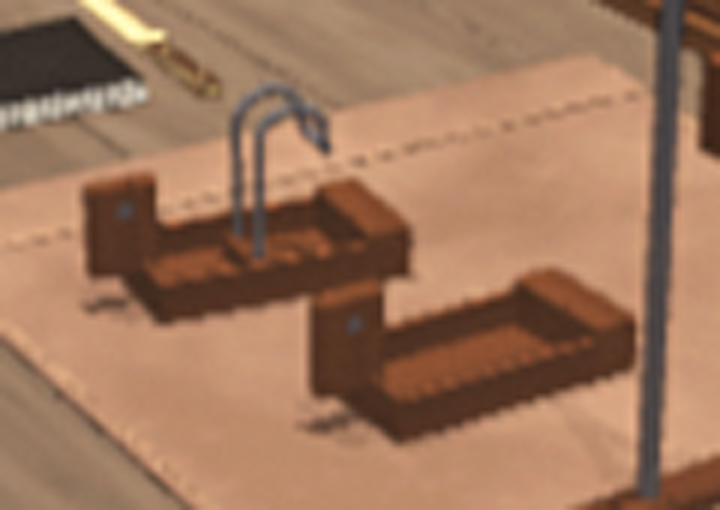

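View pics/cst.png

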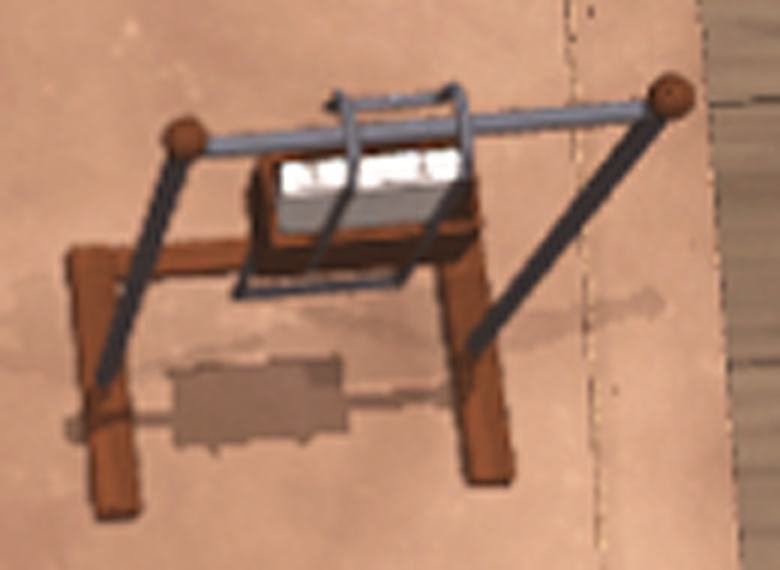

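View pics/css.png

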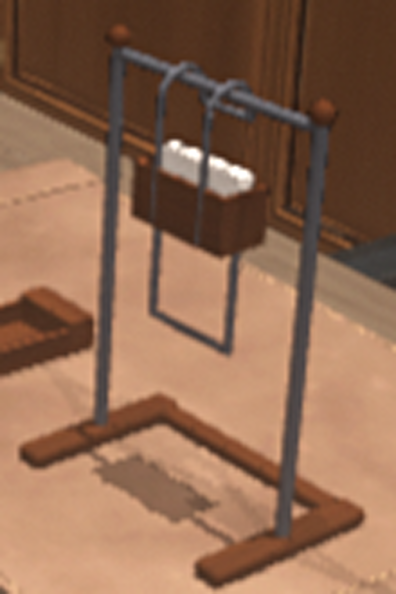

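```bash
cat > fit0.py <<'E'
from h import *
S,T=load("scene0.npz"),load("top0.npz")
def px(u0,v0,k,x,y): return [u0+(x+.5)/k-.5, v0+(y+.5)/k-.5]
t=lambda x,y:(T,px(210,130,8,x,y)); s=lambda x,y:(S,px(255,170,6,x,y))
tt=lambda x,y:(T,px(320,95,6,x,y)); ss=lambda x,y:(S,px(335,135,3.6,x,y))
def fit(obs,z,x0):
    def r(q):
        M=yawT(q[0],q[1],z,q[2]); return np.concatenate([proj(p,tf(M,P))[0]-uv for (p,uv),P in obs])
    f=least_squares(r,x0,loss="soft_l1"); return f.x, r(f.x).reshape(-1,2)
m=lambda *a: np.array(a)/1000
tray=[(t(70,455),m(-75,32,22)),(t(262,482),m(-75,-32,22)),(t(118,88),m(55,32,28)),(t(305,105),m(55,-32,28)),
 (t(124,147),m(19,13,64)),(t(210,155),m(19,-13,64)),(s(85,187),m(-100,0,64)),(s(155,177),m(-64,0,64)),(s(165,320),m(-75,-32,0)),(s(410,275),m(55,-32,0)),
 (s(262,255),m(-17,-13,8)),(s(265,118),m(-13,-13,90))]
q,r=fit(tray,.004,[.64,.33,-.1]); print("tray",q,np.degrees(q[2]));print(np.round(r,1).tolist())
tq=q
M=yawT(q[0],q[1],.004,q[2]); print("seat",tf(M,m(0,0,85)),"grip",tf(M,m(-82,0,53)))
st=[(tt(185,137),m(0,85,292)),(tt(671,95),m(0,-85,292)),(ss(119,36),m(0,85,292)),(ss(323,110),m(0,-85,292)),
 (tt(118,512),m(-65,85,6)),(tt(490,478),m(-65,-85,6)),(tt(103,385),m(0,85,12)),(tt(475,350),m(0,-85,12)),(ss(100,425),m(0,85,12)),(ss(286,532),m(0,-85,12)),]
q,r=fit(st,.004,[.65,-.03,0]); print("stand",q,np.degrees(q[2]));print(np.round(r,1).tolist())
lp=[(tt(238,293),m(0,34,-70)),(tt(402,281),m(0,-34,-70)),(ss(154,314),m(0,34,-70)),(ss(230,350),m(0,-34,-70))]
q,r=fit(lp,.189,[.65,-.03,0]); print("loop",q,np.degrees(q[2]));print(np.round(r,1).tolist())
print(tri([lp[0][0],lp[2][0]])[0],tri([lp[1][0],lp[3][0]])[0])
plain=[(t(530,380),m(-75,32,22)),(t(712,378),m(-75,-32,22)),(t(508,12),m(55,32,28)),(t(692,10),m(55,-32,28))]
q,r=fit(plain,.004,[.64,.2,0]); print("plain",q,np.degrees(q[2]));print(np.round(r,1).tolist())
E
python3 fit0.py
```

```text
tray [ 0.64391966  0.33165611 -0.11624765] -6.6604995823129025
[[-0.2, 0.2], [-0.5, -1.1], [-0.7, -0.7], [-0.7, -0.9], [1.9, 0.9], [0.9, 0.7], [-0.1, -0.1], [0.1, -0.7], [-0.3, 1.2], [0.3, 0.1], [-0.5, 3.0], [0.1, -0.8]]
seat [[0.64391966 0.33165611 0.089     ]] grip [[0.56247309 0.34116696 0.057     ]]
stand [ 0.65448069 -0.03505772  0.06865264] 3.9335063543051354
[[0.0, -0.0], [0.1, -0.4], [-0.1, -0.8], [0.1, -0.2], [0.2, 1.1], [0.5, 1.0], [0.2, -1.3], [0.1, -1.2], [-0.1, -0.8], [-1.1, 0.3]]
loop [ 0.65404048 -0.03003868  0.06702253] 3.8401080538676977
[[0.2, 0.0], [0.0, -0.4], [-0.1, -0.5], [-0.3, 0.5]]
[0.65238363 0.00417282 0.11740434] [ 0.65572842 -0.06410705  0.12014384]
plain [0.66891942 0.18897864 0.023005  ] 1.3180892275035219
[[-0.8, 0.8], [0.3, -0.1], [-0.1, 0.1], [0.4, -0.8]]
```

```bash
cat >> h.py <<'E'
from scipy.spatial.transform import Rotation as Ro
def toolR(yaw,flip):
    # tool y down, tool z along +/- tray y
    z=np.array([-np.sin(yaw),np.cos(yaw),0])*flip; y=np.array([0,0,-1.]); x=np.cross(y,z); return np.stack([x,y,z],1)
def delta(s,pos,yaw):
    R=Ro.from_rotvec(s["ee_rot"]).as_matrix()
    best=min((Ro.from_matrix(R.T@toolR(yaw,f)).as_rotvec(degrees=True) for f in (1,-1)),key=np.linalg.norm)
    return np.round((R.T@(np.array(pos)-s["position"]))*1000,1), np.round(best,2)
E
python3 - <<'E'
from h import *; from cell import observe
s=observe(); print(Ro.from_rotvec(s["ee_rot"]).as_matrix().round(3))
print(delta(s,[.5625,.3412,.160],-.116))
for f in(1,-1): print(Ro.from_matrix(Ro.from_rotvec(s["ee_rot"]).as_matrix().T@toolR(-.116,f)).as_rotvec(degrees=True))
E
```

```text
[[ 0.952 -0.     0.307]
 [-0.307  0.     0.952]
 [-0.    -1.     0.   ]]
(array([ 430.7,   88.7, -127.7]), array([ -0.  , -11.22,  -0.  ]))
[-2.48586151e-03 -1.12247616e+01 -8.89750633e-04]
[ 1.31466941e-03  1.68775238e+02 -3.67303597e-03]
```

>>> arm_command([
  [[0.045,0.003,-0.013],[0,-2,0]],
  [[0.09,0.006,-0.026],[0,-4,0]],
  [[0.135,0.01,-0.039],[0,-6,0]],
  [[0.18,0.015,-0.052],[0,-8,0]],
  [[0.225,0.02,-0.065],[0,-11.2,0]],
], fingers=-1, squeeze=40)

```text
clock: 1.3
position: [0.3873, 0.4628, 0.2288]
ee_rot: [-1.568, 0.09, -0.09]
force: [0.5, 0.5, 0.9]
width: 1.003
```

```bash
python3 - <<'E'
from h import *; from cell import observe
s=observe(); print(s["position"],s["force"],s["width"],delta(s,[.5625,.3412,.160],-.116))
E
```

```text
[0.38733605 0.46283784 0.22878664] [0.53300743 0.54810836 0.8740071 ] 1.0027545826907964 (array([ 187.9,   68.8, -100.8]), array([-0.03,  0.08,  0.02]))
```

>>> arm_command([
  [[0.038,0.012,-0.02],[0,0,0]],
  [[0.076,0.026,-0.04],[0,0,0]],
  [[0.114,0.04,-0.06],[0,0,0]],
  [[0.152,0.055,-0.08],[0,0,0]],
  [[0.188,0.069,-0.101],[0,0,0]],
], fingers=-0.2)

```text
clock: 1.8
position: [0.5624, 0.3407, 0.1592]
ee_rot: [-1.569, 0.091, -0.092]
force: [0.8, 1.4, -0.6]
width: 0.628
```

```bash
python3 - <<'E'
from h import *; from cell import observe,get_image
for n in ("scene","top"):
    p=get_image(n); cv2.imwrite(f"pics/{n}1.png",p["color"][:,:,::-1])
    np.savez(f"{n}1.npz",**{k:np.array(v) for k,v in p.items()})
s=observe(); print(s["position"],s["force"],s["width"],delta(s,[.5625,.3412,.060],-.116))
E
```

```text
[0.56578484 0.33443958 0.15754728] [ 0.27655356 -0.17621508  0.63455635] 0.6048935154984044 (array([-4.2, 97.5,  6.8]), array([ 0.3 , -0.55,  0.08]))
```

View pics/scene1.png

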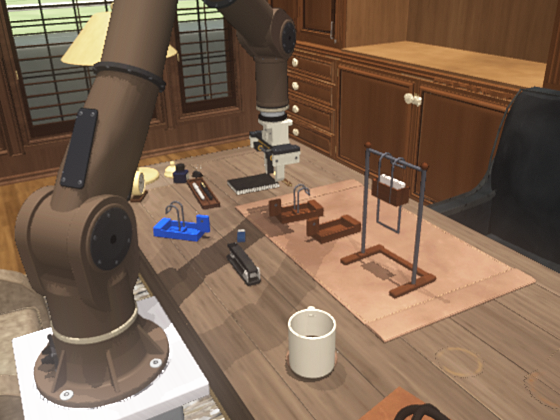

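View pics/top1.png

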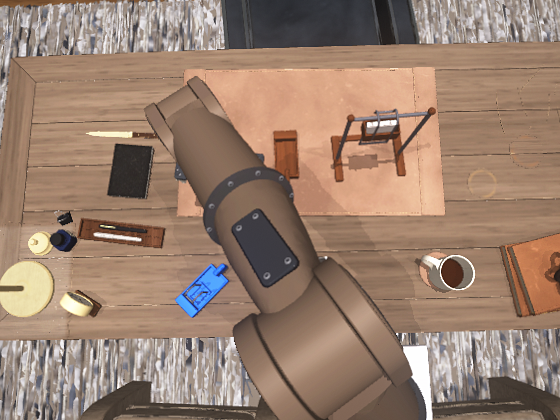

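The scene view shows the gripper above and behind the tray, at about (275,160). In the top view the forearm hides the tray. The TCP reading drifted a little after the last row, so I'll let it settle and compare it with the picture.

>>> arm_command([
  [[0,0,0],[0,0,0]],
  [[0,0,0],[0,0,0]],
])

```text
clock: 2.1
position: [0.56, 0.3432, 0.16]
ee_rot: [-1.568, 0.091, -0.09]
force: [0.3, -1.0, 0.2]
width: 0.601
```

```bash
python3 - <<'E'
from h import *; from cell import observe,get_image
p=get_image("scene"); np.savez("scene2.npz",**{k:np.array(v) for k,v in p.items()})
s=observe(); print(s["position"],s["force"],s["width"],delta(s,[.5625,.3412,.060],-.116))
R=Ro.from_rotvec(s["ee_rot"]).as_matrix()
tips=[s["position"]+R@np.array([0,.022,d]) for d in(-.028,.0,.028)]; uv=proj(p,tips)
print(uv)
M=yawT(.6439,.3317,.004,-.116); g=proj(p,tf(M,np.array([[-82,0,64],[-82,0,53]])/1e3)); print(g)
im=p["color"][:,:,::-1].copy()
im=cv2.resize(im[120:240,230:350],None,fx=5,fy=5,interpolation=cv2.INTER_CUBIC)
for q in list(uv)+list(g): cv2.circle(im,tuple(int(round(v)) for v in (q-[230,120])*5+2),3,(0,255,0),1)
cv2.imwrite("pics/s2c.png",im)
E
```

```text
[0.55985824 0.34354663 0.16020102] [-0.08302384 -0.27815842  0.28643614] 0.6004157964998285 (array([  2.9, 100.2,  -2.2]), array([-0.07,  0.11, -0.02]))
[[276.57266829 179.61011503]
 [272.67241044 176.16069404]
 [268.89493423 172.8198887 ]]
[[274.57140604 199.54375066]
 [274.67169514 203.11262902]]
```

View pics/s2c.png

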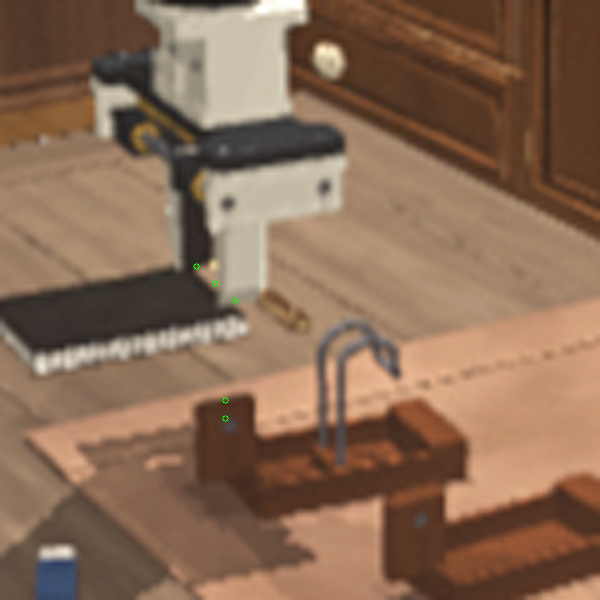

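>>> arm_command([
  [[0.002,0.025,-0.002],[0,0,0]],
  [[0.002,0.05,-0.002],[0,0,0]],
  [[0.002,0.075,-0.002],[0,0,0]],
  [[0.002,0.09,-0.002],[0,0,0]],
  [[0.002,0.1,-0.002],[0,0,0]],
])

```text
clock: 2.65
position: [0.5617, 0.3406, 0.059]
ee_rot: [-1.569, 0.091, -0.089]
force: [-0.6, -0.5, -0.8]
width: 0.599
```

>>> arm_command([
  [[0,0,0],[0,0,0]],
  [[0,0,0],[0,0,0]],
  [[0,0,0],[0,0,0]],
])

```text
clock: 2.95
position: [0.5634, 0.3401, 0.061]
ee_rot: [-1.568, 0.09, -0.093]
force: [0.1, -0.1, 1.2]
width: 0.599
```

```bash
python3 - <<'E'
from h import *; from cell import observe,get_image
p=get_image("scene"); np.savez("scene3.npz",**{k:np.array(v) for k,v in p.items()})
s=observe(); print(s["position"],s["force"],s["width"],delta(s,[.5625,.3412,.060],-.116))
im=p["color"][:,:,::-1].copy()
cv2.imwrite("pics/s3c.png",cv2.resize(im[120:240,230:350],None,fx=5,fy=5,interpolation=cv2.INTER_CUBIC))
E
```

```text
[0.5633402  0.34004072 0.06093264] [-0.29966941 -0.05537547  0.26602656] 0.5995205321274858 (array([-1. ,  0.9,  1.1]), array([-0.08, -0.03,  0.08]))
```

View pics/s3c.png

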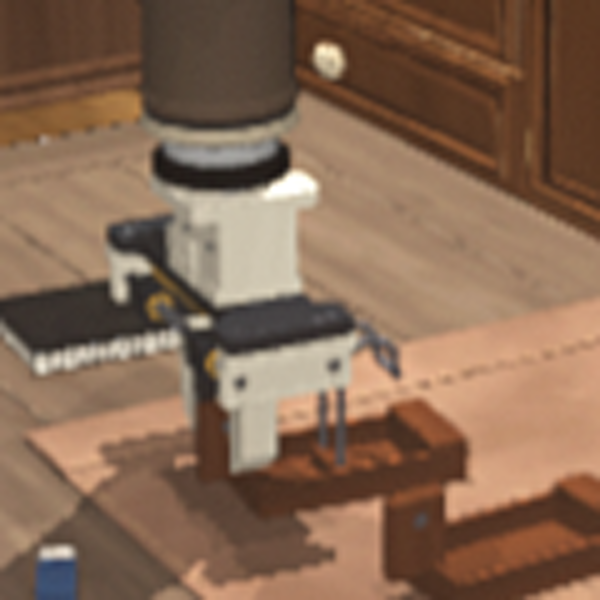

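The fingers straddle the grip: the near finger is at crop (255,430) and the grip shows at (215,430). Closing now.

>>> arm_command([
  [[0,0,0],[0,0,0]],
  [[0,0,0],[0,0,0]],
  [[0,0,0],[0,0,0]],
  [[0,0,0],[0,0,0]],
  [[0,0,0],[0,0,0]],
], fingers=1, squeeze=40)

```text
clock: 3.5
position: [0.5627, 0.3396, 0.0597]
ee_rot: [-1.569, 0.091, -0.091]
force: [0.7, 0.8, 0.2]
width: 0.216
```

>>> arm_command([
  [[0,0,0],[0,0,0]],
  [[0,0,0],[0,0,0]],
  [[0,0,0],[0,0,0]],
])

```text
clock: 3.8
position: [0.5627, 0.3397, 0.0597]
ee_rot: [-1.569, 0.091, -0.091]
force: [-0.7, 0.4, 0.0]
width: 0.126
```

Width 0.126 is about 11.6 mm, which matches the grip's 12 mm. Lifting.

>>> arm_command([
  [[0,0,0],[0,0,0]],
  [[0,-0.01,0],[0,0,0]],
  [[0,-0.03,0],[0,0,0]],
  [[0,-0.05,0],[0,0,0]],
  [[0,-0.07,0],[0,0,0]],
])

```text
clock: 4.3
position: [0.5626, 0.3394, 0.131]
ee_rot: [-1.569, 0.092, -0.091]
force: [0.1, 0.4, -2.5]
width: 0.13
```

>>> arm_command([
  [[0,-0.02,0],[0,0,0]],
  [[0,-0.035,0],[0,0,0]],
  [[0,-0.04,0],[0,0,0]],
  [[0,-0.04,0],[0,0,0]],
  [[0,-0.04,0],[0,0,0]],
])

```text
clock: 4.8
position: [0.5622, 0.3393, 0.1689]
ee_rot: [-1.57, 0.092, -0.091]
force: [-0.8, 0.0, -0.4]
width: 0.123
```

```bash
python3 - <<'E'
from h import *; from cell import observe,get_image
p=get_image("scene"); np.savez("scene4.npz",**{k:np.array(v) for k,v in p.items()})
s=observe(); print(s["position"],s["force"],s["ft_torque"],s["width"])
im=p["color"][:,:,::-1].copy()
cv2.imwrite("pics/s4c.png",cv2.resize(im[120:240,230:350],None,fx=5,fy=5,interpolation=cv2.INTER_CUBIC))
# targets: loop frame
L=yawT(.654,-.030,.189,.067)
for name,off in (("pre",(-.11,0,.04)),("in",(0,0,.04)),("seat",(0,0,0))):
    g=tf(L,np.array(off)+[-.082,0,-.155+.053+.003])[0]; print(name,g.round(4),delta(s,g,.067))
E
```

```text
[0.56213342 0.33924045 0.16861162] [ 0.80632002  0.29712047 -1.62790139] [ 0.07036321  0.04189245 -0.02433788] 0.1278112810836219
pre [ 0.4624 -0.0429  0.13  ] (array([ -54.6,   39.2, -391. ]), array([  0.06, -10.51,  -0.08]))
in [ 0.5722 -0.0355  0.13  ] (array([  53.5,   39. , -371. ]), array([  0.06, -10.51,  -0.08]))
seat [ 0.5722 -0.0355  0.09  ] (array([  53.6,   79. , -370.9]), array([  0.06, -10.51,  -0.08]))
```

View pics/s4c.png

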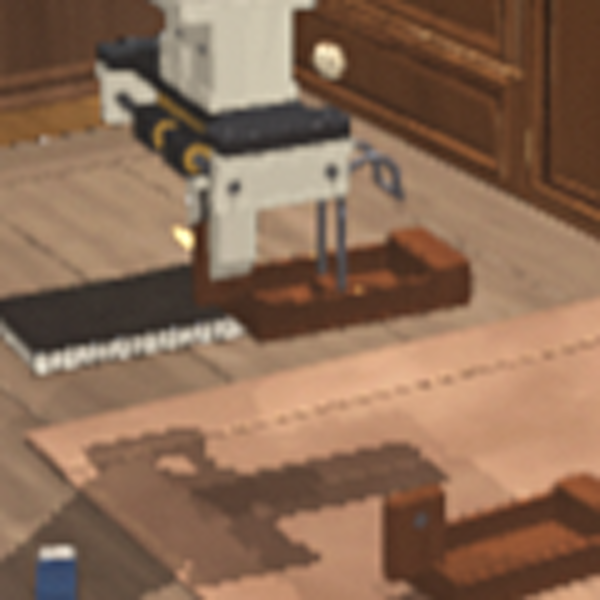

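The crop shows the tray gripped and level, at crop (340,280), clear of the pad. Next I retract toward the robot, then move sideways.

>>> arm_command([
  [[-0.01,0,-0.01],[0,0,0]],
  [[-0.03,0,-0.025],[0,0,0]],
  [[-0.05,0,-0.05],[0,-2,0]],
  [[-0.058,0,-0.08],[0,-3,0]],
  [[-0.06,0,-0.11],[0,-4,0]],
])

```text
clock: 5.35
position: [0.4883, 0.2366, 0.1688]
ee_rot: [-1.571, 0.036, -0.033]
force: [1.3, -0.2, -1.0]
width: 0.126
```

```bash
python3 - <<'E'
from h import *; from cell import observe
s=observe(); print(s["position"],s["force"],s["width"]); print(delta(s,[.4624,-.0429,.169],.067))
E
```

```text
[0.48833012 0.23660119 0.16875609] [ 1.25326986 -0.17924996 -1.03396794] 0.12645101642793596
(array([ -13.6,    0. , -280.4]), array([ 0.05, -6.36, -0.12]))
```

>>> arm_command([
  [[-0.002,0,-0.035],[0,-1,0]],
  [[-0.005,0,-0.07],[0,-2,0]],
  [[-0.007,0,-0.105],[0,-3,0]],
  [[-0.009,0,-0.14],[0,-4,0]],
  [[-0.01,0,-0.175],[0,-5,0]],
])

```text
clock: 5.85
position: [0.4713, 0.0615, 0.1691]
ee_rot: [-1.571, -0.032, 0.034]
force: [0.7, -0.1, -0.9]
width: 0.129
```

```bash
python3 - <<'E'
from h import *; from cell import observe
s=observe(); print(s["position"],s["force"],s["width"]); print(delta(s,[.4624,-.0429,.169],.067))
E
```

```text
[0.47132012 0.06151214 0.16906948] [ 0.66310332 -0.13327529 -0.94589276] 0.12866591822591958
(array([-1.33e+01,  1.00e-01, -1.04e+02]), array([ 0.01, -1.46, -0.08]))
```

>>> arm_command([
  [[-0.005,0.0,-0.035],[0,-0.7,0]],
  [[-0.01,0.01,-0.065],[0,-1.5,0]],
  [[-0.013,0.02,-0.09],[0,-1.5,0]],
  [[-0.013,0.03,-0.102],[0,-1.5,0]],
  [[-0.013,0.039,-0.104],[0,-1.5,0]],
])

```text
clock: 6.35
position: [0.4628, -0.0433, 0.1297]
ee_rot: [-1.571, -0.049, 0.051]
force: [0.3, 0.0, -1.1]
width: 0.127
```

>>> arm_command([
  [[0,0,0],[0,0,0]],
  [[0,0,0],[0,0,0]],
  [[0,0,0],[0,0,0]],
  [[0,0,0],[0,0,0]],
])

```text
clock: 6.75
position: [0.4638, -0.0407, 0.1311]
ee_rot: [-1.57, -0.054, 0.053]
force: [0.4, -0.1, -1.6]
width: 0.131
```

```bash
python3 - <<'E'
from h import *; from cell import observe,get_image
for n in ("scene","top"):
    p=get_image(n); np.savez(f"{n}5.npz",**{k:np.array(v) for k,v in p.items()})
    cv2.imwrite(f"pics/{n}5.png",p["color"][:,:,::-1])
S=load("scene5.npz"); im=S["color"][:,:,::-1]
cv2.imwrite("pics/s5c.png",cv2.resize(im[130:300,290:450],None,fx=3.5,fy=3.5,interpolation=cv2.INTER_CUBIC))
s=observe(); print(s["position"],s["force"],s["width"]); print(delta(s,[.4624,-.0429,.130],.067))
E
```

```text
[ 0.46370431 -0.04096218  0.13105428] [ 0.20745058 -0.49560648 -1.36634368] 0.12841710415650623
(array([-1.4,  1.1, -1.8]), array([-0.01,  0.05,  0.04]))
```

View pics/s5c.png

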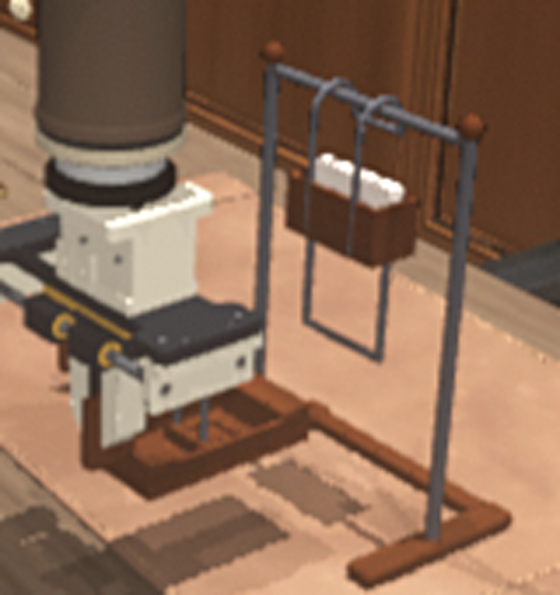

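View pics/top5.png

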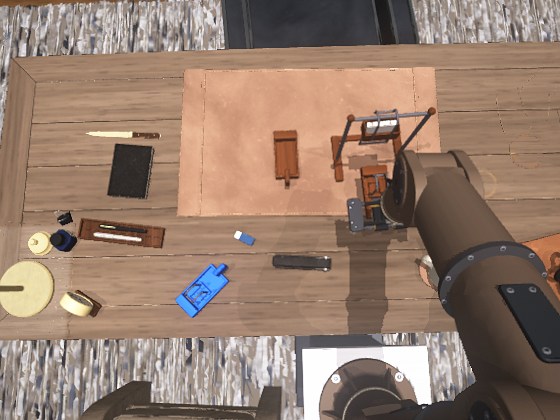

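The scene crop shows the tray held in front of the stand at crop (200,440), with the loop's bottom wire at (340,340). The top view shows it at (374,190). I'll overlay the predicted tray model to check its pose in the hand.

```bash
cat >> h.py <<'E'
def trayT(s):
    R=Ro.from_rotvec(s["ee_rot"]).as_matrix(); X=R[:,0];Z=-R[:,1];Y=np.cross(Z,X)
    T=np.eye(4);T[:3,:3]=np.stack([X,Y,Z],1)
    g=s["position"]+R@np.array([0,.003,0]); T[:3,3]=g-T[:3,:3]@np.array([-.082,0,.053]); return T
TP=np.array([[-75,32,22],[-75,-32,22],[55,-32,28],[55,32,28],[-75,-32,0],[55,-32,0],[-17,13,8],[-17,-13,8],[-17,-13,80],[-12,-13,89],[0,-13,91.5],[14,-13,85],[19,-13,64],[19,13,64],[14,13,85],[0,13,91.5],[-17,13,80],[-100,6,64],[-100,-6,64],[-64,-6,64],[-100,-6,15]])/1000
def overlay(p,P,box,k,fn):
    u0,v0,w,h=box; im=cv2.resize(p["color"][v0:v0+h,u0:u0+w,::-1],None,fx=k,fy=k,interpolation=cv2.INTER_CUBIC)
    for q in proj(p,P): cv2.circle(im,tuple(int(round(v)) for v in (q-[u0,v0])*k+k/2),3,(0,255,0),1)
    cv2.imwrite(fn,im)
E
python3 - <<'E'
from h import *; from cell import observe
s=observe(); T=trayT(s); print(T.round(3))
P=tf(T,TP); P=np.vstack([P,tf(yawT(.654,-.030,.189,.067),np.array([[0,34,-70],[0,-34,-70],[19,-40,0],[-19,-40,0],[-19,40,0]])/1000)])
overlay(load("scene5.npz"),P,(300,190,120,90),6,"pics/o5s.png"); overlay(load("top5.npz"),P,(325,100,110,110),5.4,"pics/o5t.png")
E
```

```text
[[ 0.998 -0.068 -0.001  0.546]
 [ 0.068  0.998 -0.    -0.035]
 [ 0.001  0.     1.     0.075]
 [ 0.     0.     0.     1.   ]]
```

View pics/o5s.png

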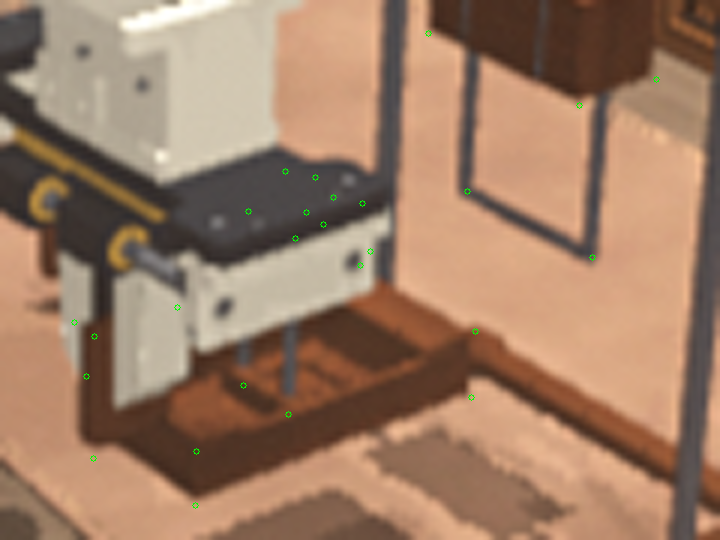

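View pics/o5t.png

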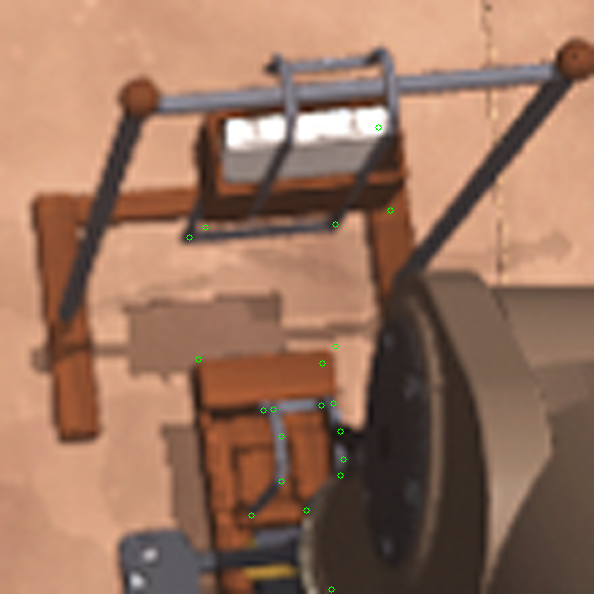

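The overlay agrees to about 2 px, with the tray perhaps 3 mm higher than predicted. That is well within the entry margins of about 14 mm. Inserting.

>>> arm_command([
  [[0.015,0,-0.001],[0,0,0]],
  [[0.03,0,-0.001],[0,0,0]],
  [[0.045,0,-0.001],[0,0,0]],
  [[0.06,0,-0.001],[0,0,0]],
  [[0.07,0,-0.001],[0,0,0]],
])

```text
clock: 7.35
position: [0.5345, -0.0375, 0.1309]
ee_rot: [-1.57, -0.053, 0.052]
force: [0.3, 0.2, -1.2]
width: 0.127
```

```bash
python3 - <<'E'
from h import *; from cell import observe,get_image
for n in ("scene","top"):
    p=get_image(n); np.savez(f"{n}6.npz",**{k:np.array(v) for k,v in p.items()})
s=observe(); T=trayT(s); print(s["position"],s["force"],T[:3,3]); print(delta(s,[.5722,-.0355,.130],.067))
P=tf(T,TP); P=np.vstack([P,tf(yawT(.654,-.030,.189,.067),np.array([[0,34,-70],[0,-34,-70]])/1000)])
overlay(load("scene6.npz"),P,(300,170,130,100),6,"pics/o6s.png"); overlay(load("top6.npz"),P,(325,100,110,110),5.4,"pics/o6t.png")
E
```

```text
[ 0.53453172 -0.03746248  0.13080458] [-0.02234088 -0.36553717 -1.56613365] [ 0.61640371 -0.03193563  0.07489008]
(array([37.7,  0.8, -0.6]), array([0.  , 0.02, 0.06]))
```

View pics/o6s.png

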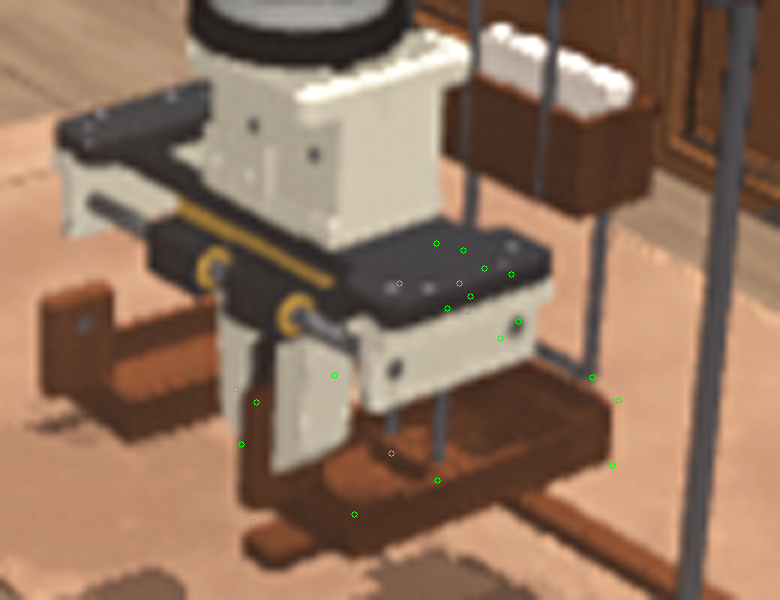

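View pics/o6t.png

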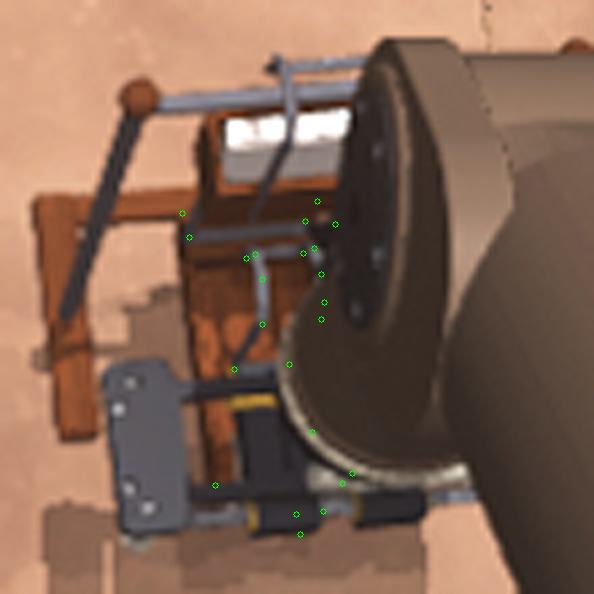

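The scene overlay shows the hook still short of the loop, and the tray under it at crop (450,470). The wrist looks near the stand in the top view, so I'll check its clearance in the full scene view before going further.

```bash
python3 - <<'E'
from h import *
p=load("scene6.npz"); im=p["color"][:,:,::-1][:330,200:520]
cv2.imwrite("pics/s6f.png",cv2.resize(im,None,fx=1.8,fy=1.8,interpolation=cv2.INTER_CUBIC)); 
E
```

```text
(no output)
```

View pics/s6f.png

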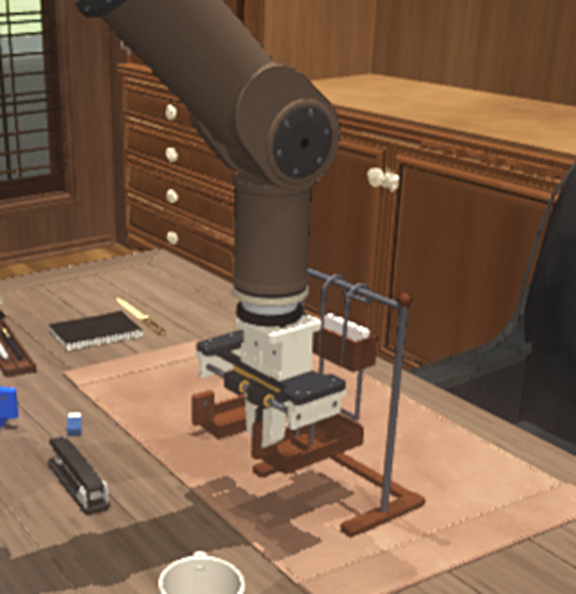

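The full view shows the wrist cylinder upright, about 93 mm in diameter. That leaves roughly 10 mm to the pocket's hook stems at the final spot. I'll stop about 3 mm short and watch forces.

>>> arm_command([
  [[0.01,0,0],[0,0,0]],
  [[0.02,0,0],[0,0,0]],
  [[0.028,0,0],[0,0,0]],
  [[0.034,0,0],[0,0,0]],
  [[0.034,0,0],[0,0,0]],
])

```text
clock: 7.95
position: [0.5682, -0.0354, 0.1307]
ee_rot: [-1.57, -0.053, 0.052]
force: [-0.1, -0.3, -0.8]
width: 0.127
```

```bash
python3 - <<'E'
from h import *; from cell import observe,get_image
for n in ("scene","top"):
    p=get_image(n); np.savez(f"{n}7.npz",**{k:np.array(v) for k,v in p.items()})
s=observe(); T=trayT(s); print(s["position"],s["force"],T[:3,3]); print(delta(s,[.5722,-.0355,.130],.067))
P=tf(T,TP); P=np.vstack([P,tf(yawT(.654,-.030,.189,.067),np.array([[0,34,-70],[0,-34,-70],[-19,-40,0],[-19,40,0]])/1000)])
overlay(load("scene7.npz"),P,(300,150,130,110),6,"pics/o7s.png"); overlay(load("top7.npz"),P,(325,100,110,110),5.4,"pics/o7t.png")
E
```

```text
[ 0.56706074 -0.035594    0.1305521 ] [-1.23374532  0.86576139 -2.38914707] [ 0.6488477  -0.03012246  0.07450787]
(array([ 5.1,  0.5, -0.2]), array([ 0.  , -0.01, -0.03]))
```

View pics/o7s.png

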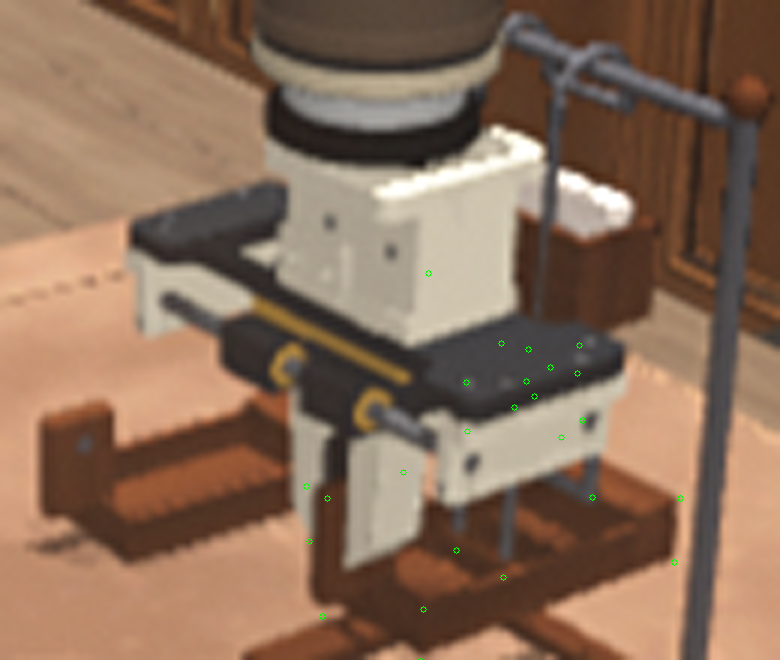

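View pics/o7t.png

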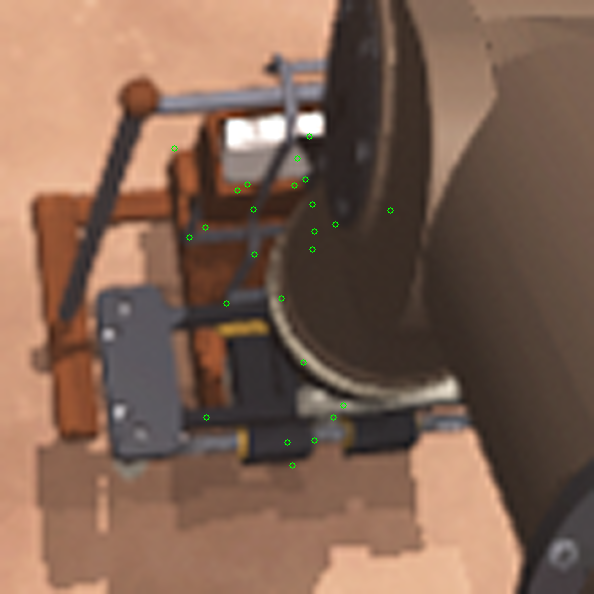

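The hook's wires pass over the loop bar; in the top crop the bar is at row 237 and the hook wire at (253,230). Forces are small. Lowering most of the way now, then the rest slowly.

>>> arm_command([
  [[0.002,0.008,0],[0,0,0]],
  [[0.002,0.016,0],[0,0,0]],
  [[0.002,0.023,0],[0,0,0]],
  [[0.002,0.03,0],[0,0,0]],
  [[0.002,0.033,0],[0,0,0]],
])

```text
clock: 8.55
position: [0.5686, -0.0354, 0.0966]
ee_rot: [-1.57, -0.051, 0.054]
force: [-0.3, 0.2, -1.1]
width: 0.126
```

>>> arm_command([
  [[0,0,0],[0,0,0]],
  [[0,0,0],[0,0,0]],
])

```text
clock: 8.75
position: [0.5694, -0.0354, 0.0978]
ee_rot: [-1.57, -0.053, 0.052]
force: [0.0, -0.7, -1.1]
width: 0.129
```

```bash
python3 - <<'E'
from h import *; from cell import observe,get_image
for n in ("scene","top"):
    p=get_image(n); np.savez(f"{n}8.npz",**{k:np.array(v) for k,v in p.items()})
s=observe(); T=trayT(s); print(s["position"],s["force"],s["ft_torque"],T[:3,3]); print(delta(s,[.5722,-.0355,.090],.067))
P=tf(T,TP); P=np.vstack([P,tf(yawT(.654,-.030,.189,.067),np.array([[0,34,-70],[0,-34,-70],[-19,-40,0],[-19,40,0]])/1000)])
overlay(load("scene8.npz"),P,(300,150,130,110),6,"pics/o8s.png"); overlay(load("top8.npz"),P,(325,100,110,110),5.4,"pics/o8t.png")
E
```

```text
[ 0.56955079 -0.03539236  0.09805479] [ 0.02618744 -0.13995462 -1.58551476] [-0.0078095   0.12741959  0.0271297 ] [ 0.65140448 -0.02991172  0.04210896]
(array([ 2.6,  8.1, -0.3]), array([-0.  , -0.01,  0.04]))
```

View pics/o8s.png

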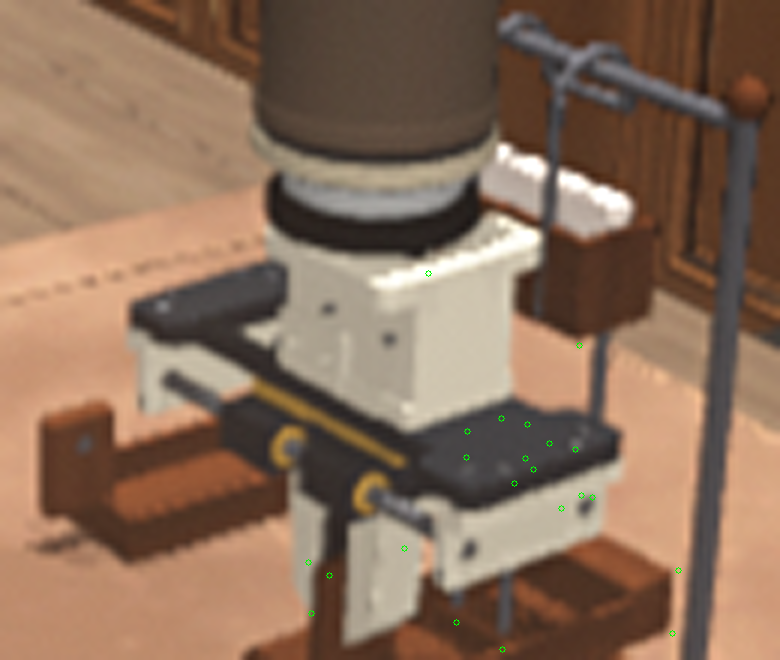

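View pics/o8t.png

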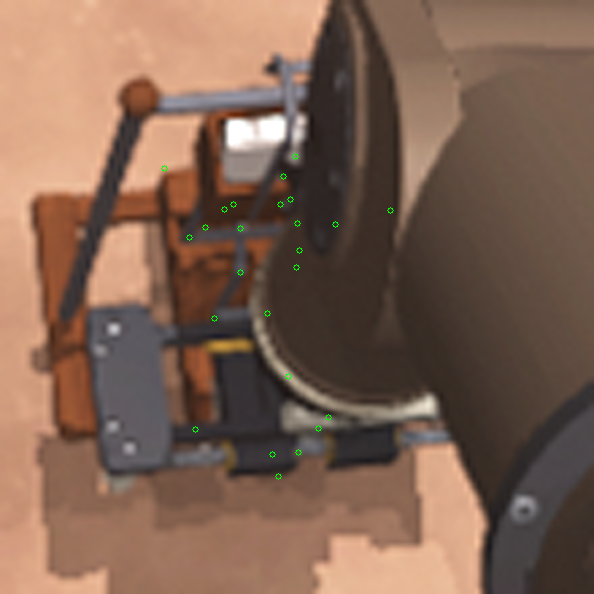

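>>> arm_command([
  [[0.001,0.002,0],[0,0,0]],
  [[0.001,0.004,0],[0,0,0]],
  [[0.001,0.005,0],[0,0,0]],
  [[0.001,0.006,0],[0,0,0]],
])

```text
clock: 9.25
position: [0.5702, -0.0353, 0.0916]
ee_rot: [-1.57, -0.052, 0.053]
force: [-0.6, -0.1, -1.3]
width: 0.129
```

>>> arm_command([
  [[0,0.001,0],[0,0,0]],
  [[0,0.002,0],[0,0,0]],
  [[0,0.002,0],[0,0,0]],
])

```text
clock: 9.55
position: [0.5705, -0.0353, 0.0898]
ee_rot: [-1.57, -0.053, 0.052]
force: [-0.5, 0.6, 0.1]
width: 0.134
```

>>> arm_command([
  [[0,0.001,0],[0,0,0]],
  [[0,0.001,0],[0,0,0]],
])

```text
clock: 9.75
position: [0.5709, -0.0353, 0.0891]
ee_rot: [-1.57, -0.054, 0.051]
force: [0.2, -0.1, 3.1]
width: 0.125
```

Contact shows at TCP z ≈ 0.0895, which matches the predicted seat height of 0.090; the force changed from -1.2 to +3.1 N. I'll relieve it slightly, look, then release.

>>> arm_command([
  [[0,-0.001,0],[0,0,0]],
  [[0,-0.001,0],[0,0,0]],
])

```text
clock: 9.95
position: [0.5701, -0.0354, 0.0897]
ee_rot: [-1.57, -0.052, 0.053]
force: [-0.2, -0.7, -0.2]
width: 0.125
```

```bash
python3 - <<'E'
from h import *; from cell import observe,get_image
for n in ("scene","top"):
    p=get_image(n); np.savez(f"{n}9.npz",**{k:np.array(v) for k,v in p.items()})
s=observe(); T=trayT(s); print(s["position"],s["force"],s["ft_torque"],T[:3,3])
overlay(load("scene9.npz"),np.zeros((0,3)) if 0 else T[:3,3][None],(300,150,130,120),5,"pics/o9s.png"); overlay(load("top9.npz"),T[:3,3][None],(325,100,80,80),7,"pics/o9t.png")
E
```

```text
[ 0.57012506 -0.03535698  0.08965755] [0.15012587 0.58123075 1.26882532] [ 0.07548119 -0.03696721  0.02373614] [ 0.65192808 -0.02987998  0.03363729]
```

View pics/o9s.png

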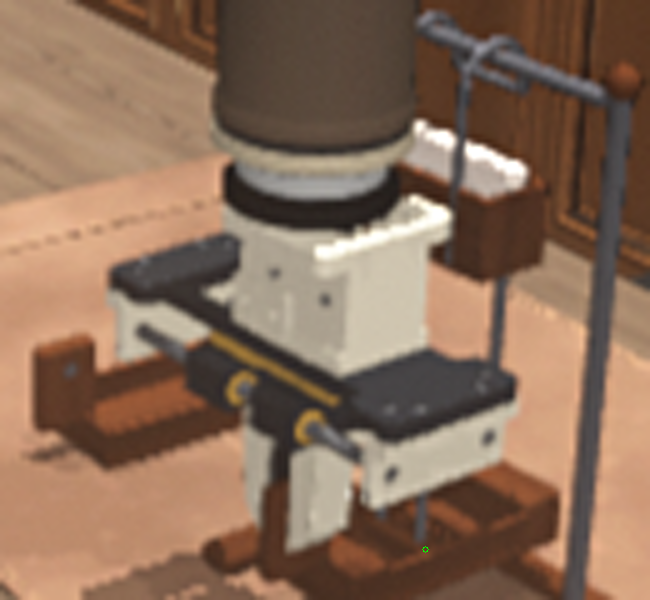

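View pics/o9t.png

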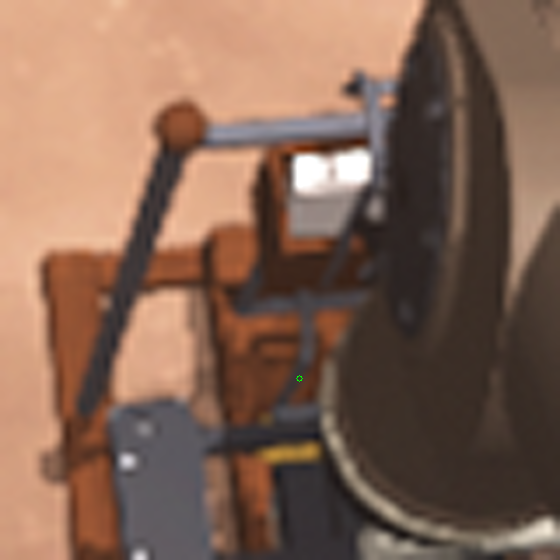

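The hook's left wire meets the bar at top crop (303,298), and the tray sits level below the loop in the scene crop. Releasing gently.

>>> arm_command([
  [[0,0,0],[0,0,0]],
  [[0,0,0],[0,0,0]],
  [[0,0,0],[0,0,0]],
  [[0,0,0],[0,0,0]],
  [[0,0,0],[0,0,0]],
], fingers=0.4, squeeze=3)

```text
clock: 10.55
position: [0.5703, -0.0353, 0.0897]
ee_rot: [-1.57, -0.052, 0.053]
force: [0.6, 0.2, 1.2]
width: 0.299
```

>>> arm_command([
  [[0,0,0],[0,0,0]],
  [[0,0,0],[0,0,0]],
  [[0,0,0],[0,0,0]],
  [[0,0,0],[0,0,0]],
  [[0,0,0],[0,0,0]],
], fingers=-0.1)

```text
clock: 11.05
position: [0.5703, -0.0353, 0.0897]
ee_rot: [-1.57, -0.053, 0.052]
force: [1.1, -0.7, 0.2]
width: 0.549
```

```bash
python3 - <<'E'
from h import *; from cell import observe,get_image
for n in ("scene","top"):
    p=get_image(n); np.savez(f"{n}10.npz",**{k:np.array(v) for k,v in p.items()})
s=observe(); T=trayT(s); print(s["position"],s["force"],s["width"])
overlay(load("scene10.npz"),T[:3,3][None],(300,150,130,120),5,"pics/o10s.png"); overlay(load("top10.npz"),T[:3,3][None],(325,100,80,80),7,"pics/o10t.png")
E
```

```text
[ 0.57026951 -0.03531536  0.08972684] [ 0.39334489 -0.34394596  0.16524304] 0.547113124182933
```

View pics/o10s.png

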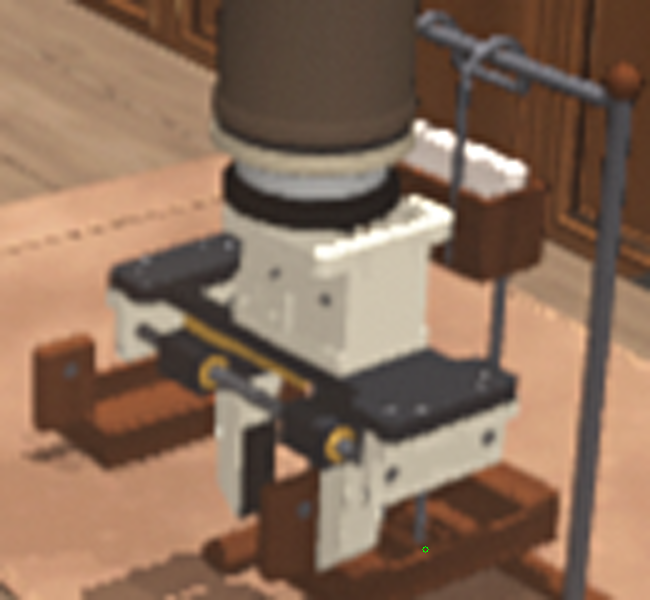

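View pics/o10t.png

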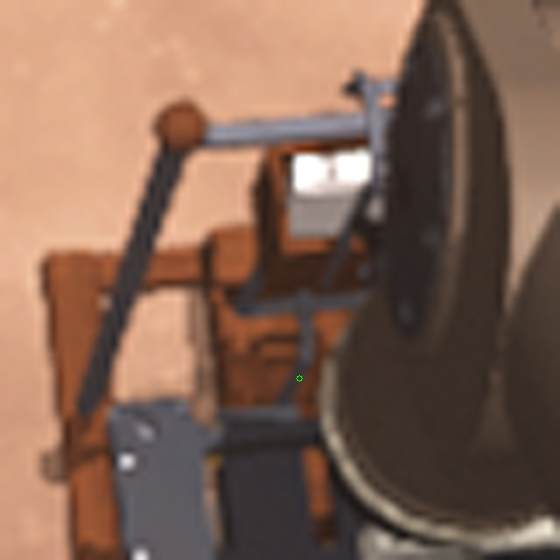

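The tray stays hanging and level with the fingers clear. Backing straight off toward the robot, then up.

>>> arm_command([
  [[-0.01,0,0],[0,0,0]],
  [[-0.025,0,0],[0,0,0]],
  [[-0.045,0,0],[0,0,0]],
  [[-0.065,0,0],[0,0,0]],
  [[-0.085,0,0],[0,0,0]],
])

```text
clock: 11.65
position: [0.4839, -0.0411, 0.0897]
ee_rot: [-1.57, -0.052, 0.053]
force: [-0.2, -0.2, -0.9]
width: 0.55
```

>>> arm_command([
  [[-0.02,-0.02,0],[0,0,0]],
  [[-0.03,-0.05,0.03],[0,0,0]],
  [[-0.03,-0.09,0.06],[0,0,0]],
  [[-0.03,-0.13,0.1],[0,0,0]],
  [[-0.03,-0.17,0.14],[0,0,0]],
])

```text
clock: 12.15
position: [0.4456, 0.0881, 0.2521]
ee_rot: [-1.57, -0.052, 0.052]
force: [0.8, 1.3, -0.1]
width: 0.55
```

>>> arm_command([
  [[0,0,0.04],[0,0,0]],
  [[0,0,0.08],[0,0,0]],
  [[0,0,0.12],[0,0,0]],
  [[0,0,0.16],[0,0,0]],
  [[0,0,0.2],[0,0,0]],
])

```text
clock: 12.65
position: [0.4325, 0.2879, 0.2504]
ee_rot: [-1.57, -0.052, 0.052]
force: [-0.1, 0.4, 0.4]
width: 0.545
```

>>> arm_command([
  [[0,0,0],[0,0,0]],
  [[0,0,0],[0,0,0]],
  [[0,0,0],[0,0,0]],
  [[0,0,0],[0,0,0]],
  [[0,0,0],[0,0,0]],
])

```text
clock: 13.15
position: [0.4337, 0.2858, 0.2506]
ee_rot: [-1.57, -0.051, 0.051]
force: [-0.3, 0.1, -0.3]
width: 0.551
```

```bash
python3 - <<'E'
from h import *; from cell import observe,get_image
for n in ("scene","top"):
    p=get_image(n); np.savez(f"{n}11.npz",**{k:np.array(v) for k,v in p.items()})
    cv2.imwrite(f"pics/{n}11.png",p["color"][:,:,::-1])
s=observe(); print(s["position"],s["force"],s["clock"])
P=tf(yawT(.654,-.030,.034,.067),TP)
overlay(load("scene11.npz"),P,(320,130,120,170),3.5,"pics/o11s.png"); overlay(load("top11.npz"),P,(325,95,115,100),6,"pics/o11t.png")
E
```

```text
[0.43368125 0.28626615 0.25058711] [ 0.01906275 -0.66001621 -0.12759255] 13.25
```

View pics/o11s.png

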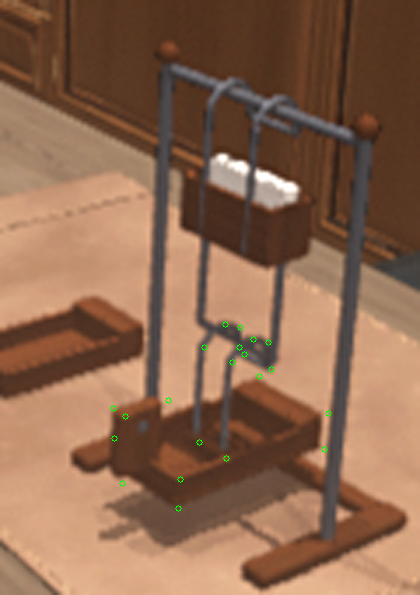

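View pics/o11t.png

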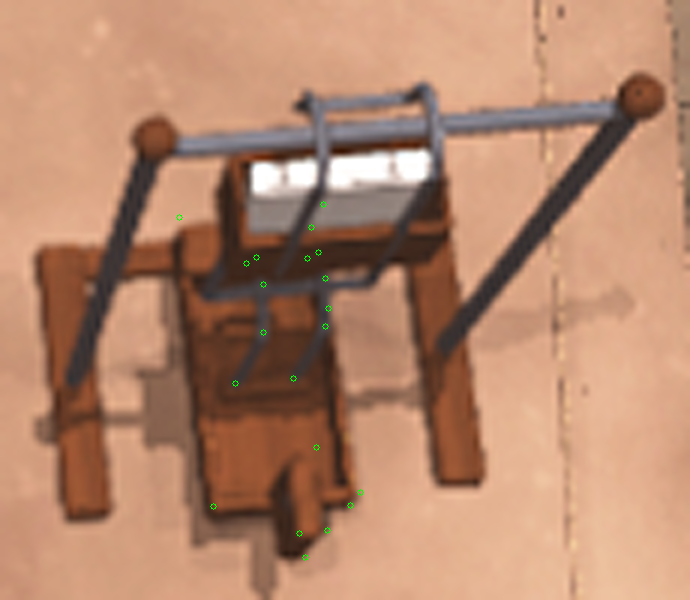

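View pics/scene11.png

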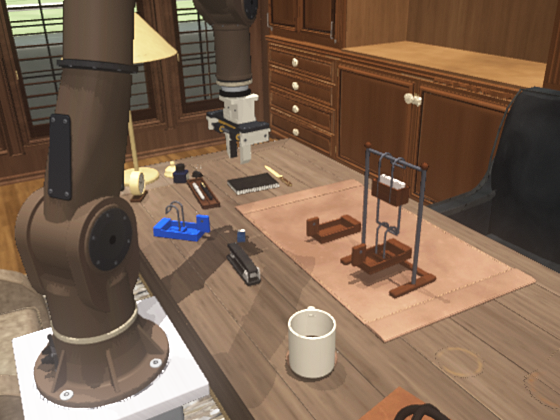

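The tray hangs by its hook from the loop, below the pocket, at scene (383,255), and the plain tray is in place at (335,229). I'll wait and check that it comes to rest, and that it is level.

>>> arm_command([
  [[0,0,0],[0,0,0]],
  [[0,0,0],[0,0,0]],
  [[0,0,0],[0,0,0]],
  [[0,0,0],[0,0,0]],
  [[0,0,0],[0,0,0]],
])

```text
clock: 13.75
position: [0.4334, 0.287, 0.2505]
ee_rot: [-1.57, -0.053, 0.053]
force: [0.2, -0.1, -0.2]
width: 0.548
```

>>> arm_command([
  [[0,0,0],[0,0,0]],
  [[0,0,0],[0,0,0]],
  [[0,0,0],[0,0,0]],
  [[0,0,0],[0,0,0]],
  [[0,0,0],[0,0,0]],
])

```text
clock: 14.25
position: [0.4334, 0.287, 0.2504]
ee_rot: [-1.57, -0.052, 0.053]
force: [-0.3, -0.4, 0.9]
width: 0.552
```

```bash
python3 - <<'E'
from h import *; from cell import observe,get_image
pr=None
for i in range(8):
    p=get_image("scene"); g=cv2.cvtColor(p["color"],cv2.COLOR_RGB2GRAY)[140:300,330:440].astype(int)
    if pr is not None: print(np.abs(g-pr).mean().round(2),np.abs(g-pr).max())
    pr=g
np.savez("scene12.npz",**{k:np.array(v) for k,v in p.items()})
p=get_image("top"); np.savez("top12.npz",**{k:np.array(v) for k,v in p.items()})
a,b=load("scene11.npz")["color"][140:300,330:440],load("scene12.npz")["color"][140:300,330:440]
print("vs 11",np.abs(a.astype(int)-b).mean(),np.abs(a.astype(int)-b).max(), observe()["clock"])
z=np.array([[.65,-.03,.1]])
overlay(load("scene12.npz"),z,(335,175,100,75),8,"pics/o12s.png"); overlay(load("top12.npz"),z,(335,120,80,75),8,"pics/o12t.png")
E
```

```text
0.78 4
0.78 5
0.79 4
0.78 4
0.78 4
0.78 5
0.78 4
vs 11 0.833314393939394 5 14.7
```

```bash
python3 - <<'E'
from h import *
z=np.array([[.65,-.03,.5]])
overlay(load("scene12.npz"),z,(335,205,100,75),8,"pics/p12s.png")
E
```

```text
(no output)
```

View pics/p12s.png

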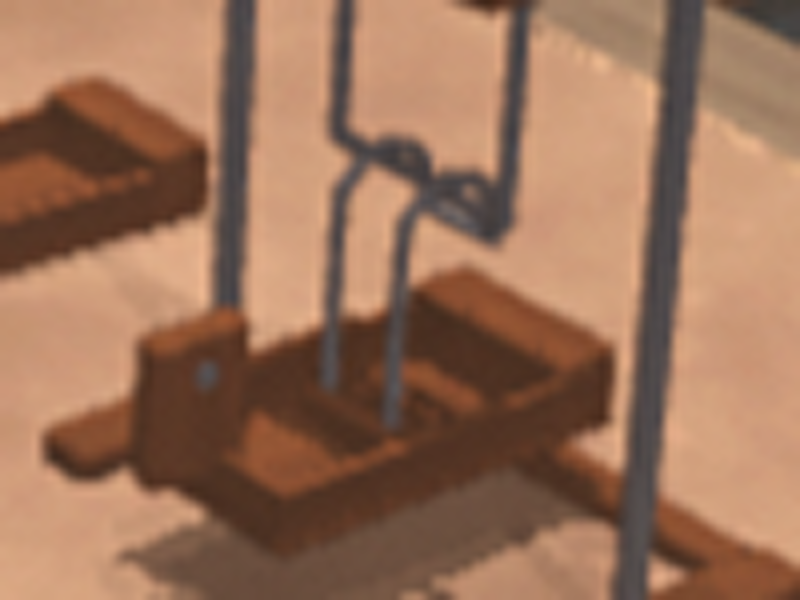

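View pics/o12t.png

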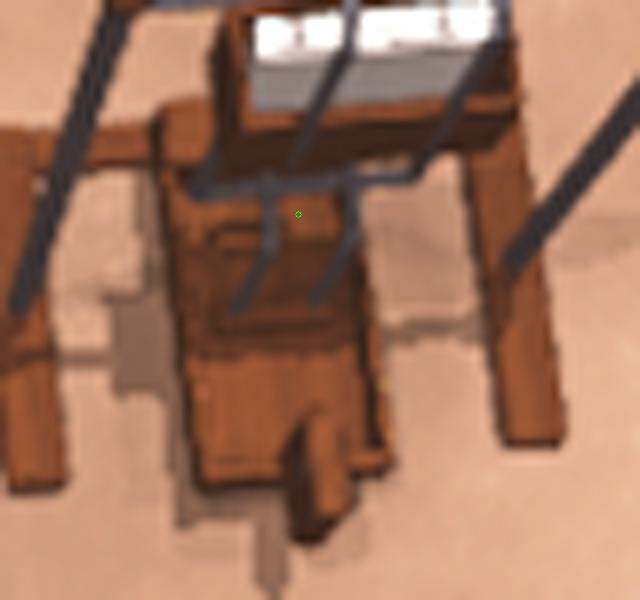

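```bash
python3 - <<'E'
from h import *
S,T=load("scene12.npz"),load("top12.npz")
s=lambda x,y:(S,np.array([335+(x+.5)/8-.5,205+(y+.5)/8-.5])); t=lambda x,y:(T,np.array([335+(x+.5)/8-.5,120+(y+.5)/8-.5]))
m=lambda *a: np.array(a)/1000
o=[(s(283,553),m(-75,-32,0)),(s(283,497),m(-75,-32,22)),(s(608,422),m(55,-32,0)),(s(610,348),m(55,-32,28)),(s(462,268),m(55,32,28)),(s(142,347),m(-100,-6,64)),(s(243,317),m(-64,-6,64)),(t(203,485),m(-75,32,22)),(t(392,465),m(-75,-32,22)),(t(158,108),m(55,32,28))]
def r(q):
    R=Ro.from_euler("ZYX",q[3:]).as_matrix(); return np.concatenate([proj(p,P@R.T+q[:3])[0]-uv for (p,uv),P in o])
f=least_squares(r,[.654,-.03,.034,.067,0,0],loss="soft_l1"); print(f.x[:3].round(4),np.degrees(f.x[3:]).round(1)); print(r(f.x).reshape(-1,2).round(1).tolist())
E
```

```text
[ 0.6503 -0.0305  0.0329] [ 3.9  0.1 -4. ]
[[-0.7, 1.2], [-0.7, -0.6], [0.5, 0.5], [0.6, -1.0], [-0.4, 0.2], [0.5, 0.3], [0.2, -0.5], [-0.3, 0.3], [0.7, 0.1], [-0.6, -0.5]]
```

```bash
python3 - <<'E'
from h import *
for n in("scene","top"):
    a,b=load(n+"0.npz")["color"],load(n+"12.npz")["color"]
    box=(slice(135,222),slice(355,430)) if n=="scene" else (slice(100,136),slice(340,445))
    g=lambda i: cv2.cvtColor(i,cv2.COLOR_RGB2GRAY)[box].astype(np.float32)
    print(n,cv2.phaseCorrelate(g(a),g(b)),np.abs(g(a)-g(b)).mean(),np.abs(g(a)-g(b)).max())
u,v=335,205
A=load("scene0.npz")["color"][135:245,360:425,::-1];B=load("scene12.npz")["color"][135:245,360:425,::-1]
cv2.imwrite("pics/cmp.png",cv2.resize(np.hstack([A,B]),None,fx=5,fy=5,interpolation=cv2.INTER_CUBIC))
E
```

```text
scene ((0.42026332402324584, 0.09635530677954307), 0.9903823176489936) 4.4450574 65.0
top ((0.0015768294245148695, -0.06779073767254218), 0.9605535373030376) 9.385185 81.0
```

View pics/cmp.png

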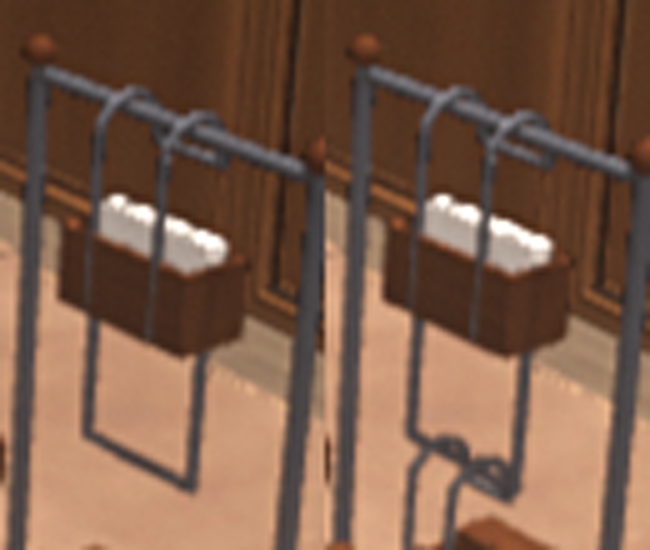

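The frames differ only by noise, so everything is at rest. The fitted tray pose is (0.650, -0.031, 0.033) with pitch 0.1°. The -4° roll is within my corner-picking accuracy of about 2° per px, and the empty loop already read about -2° before it carried the tray. Handing in.

```bash
python3 -c "
from cell import sign_off,observe
print(sign_off()); print(observe()['clock'])"
```

```text
the job is handed in; nothing more can be done
None
the job is handed in; nothing more can be done
```

The wooden hook tray now hangs by its hook from the loop under the pocket. I let go of it, backed the arm clear and handed the job in at about 15 s. No verdict is reported.

- **At rest:** successive pictures, and pictures about 1.5 s apart, differed only by camera noise. The hook's wires rest on the loop's bottom wire.
- **Height and level:** the tray's underside fits to z ≈ 33 mm, about 29 mm above the pad, against the 30 mm expected. Its pitch is 0.1°.
- **Roll (the one check that disagreed):** the picture fit gave about -4° sideways roll, which I could not confirm. The hand-picked corners are only good to about 2° per pixel, and the empty loop already read about -2° before it carried the tray. I treated it as measurement error.
- **The rest of the scene:** the plain tray and the blue look-alike were not touched. The pocket shifted by less than half a pixel. Wrist force readings stayed below about 4 N.

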